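# Load and close the glaze test vessel

### The arm

A 6-joint arm with a two-finger parallel gripper is mounted at the origin on the work surface. World frame = base frame: x ahead of the robot, y to its left, z up, the work surface at z = 0. Lengths are in m, angles in degrees, forces in N, time in s.
With the tool pointing down it reaches from about 0.35 to 0.875 m from the base axis. Payload 15.5 kg.
Tool frame: the origin (TCP) lies midway between the tips of the shut fingers; the grasp point (between the pads) lies behind it (arm.grip_point_offset is the z of the grasp point in the tool frame, in m); z points along the fingers, y is the line along which they close (so a half turn about z gives the same grasp; the last joint's range is limited). The gripper opens to 85 mm and grips with 20 to 120 N. Pads are 22 mm wide; open, the fingers measure 114 mm over their backs; the gripper's body (76 mm by 85 mm) begins 54 mm behind the grasp point. The pads swing forward as they close: fully open they stand 13 mm farther back than shut.
Start: joints at [-82.019, 28.281, 77.091, -0, 74.628, -5.472], TCP at [0.145, -0.608, 0.231] pointing down, gripper open.
Joint ranges: [-166.48, 166.48], [-47.26, 123.95], [12.59, 153.08], [-70.14, 250.14], [6.76, 159.57], [-176.63, 176.63]. Speed limits (degrees/s): [108.29, 108.29, 147.25, 172.46, 172.46, 172.46].

### API

Orientations are given as a 3x3 rotation matrix whose columns are the frame's x, y, z axes.
In Python, from plant import telemetry, cams, job, arm gives the robot as it stands.
- The arm moves only by the tool move_arm, never from a script. Its argument "plan" is a list that holds one entry, the list of rows, each a list of 5 numbers: the shift along the world's x, y, z in mm, then the turn about the world's z in degrees, then the opening, from -1 (shut) to 1 (fully open). A call has 1 to 5 rows; each row is the pose to reach, as a shift and turn from the pose commanded when the call began; what a row does not reach only later rows make up. A row lasts 1/12 s, in which the tool goes at most 41.7 mm and 7.16 degrees, less where a joint would pass 70% of its speed; a pose out of reach is approached as far as the arm can. A call with a gripper value outside its range is refused whole. The fingers move at their own pace and stop on an object; the grip force is fixed at half the most. Time passes only in rows, so rows that repeat a pose let the fingers close. It gives the time, the measured TCP pose, the force, the opening and the grip force at its end, in the units of the state.
- telemetry.get_obs(): the state, without advancing time (a new reading comes with each control period).
- cams.grab_frame(name): name is "scene" or "top" or "wrist"; returns a dict with "image" (480x640x3 uint8, blue, green, red), "z_map" (480x640 float32, m along the optical axis (not along the pixel's ray), 0 where there is no reading), "vertical_fov" (degrees; the focal length in pixels is half the picture's height over the tangent of half this angle, whatever the lens; pixels are square), "cx", "cy" (the principal point, pixels), "k1" (the pictures are not rectified: a ray, as slopes to the right and down, at radius r is drawn at 1 + k1 r^2 times it, then the intrinsics apply), "rvec" (rotation vector, rad) and "tvec" (3), from world to camera coordinates, as OpenCV has them. Camera axes: x right, y down, z forward; pixel columns grow to the right and rows downward; lengths in m; the calibration is good to about 2 mm. A picture is of the moment at which its call begins.
- job.close_job(): hands the job in; it is judged then, once.
The state is a dict: "clock": time; "joint_pos": joint angles; "dq": joint speeds; "joint_torque": joint torques, N m; "ee_pos": TCP position; "eef_rot": TCP orientation; "wrist_force": force on the tool from outside, world axes, zero at the start; "wrist_torque": the same for the moment, N m; "gripper_width": finger opening in m; "finger_force": force on a finger pad.
Only numpy, scipy, OpenCV 4.12 (cv2) and the standard library are available. Lean on these libraries where they do the work, as an engineer would, in place of code of your own. Each camera call takes 0.05 s, during which the arm holds its last target. There are 200 camera calls.

### The job

Put the small burgundy pot with the knob upright on the floor of the steel test vessel, letting it down gently rather than dropping it in. Then swing the captive cap back over the mouth, screw it clockwise until it is fully home, and only after that flip the red-balled isolator lever fully over to on (towards the green stripe). Leave the upturned cup on the tray where it is.

Things in the scene. Friction and masses are not known exactly. Their poses are not given: they have to be found in the camera images.
- vessel: fixed steel test vessel on a blue base plate (172 x 120 x 20 mm). Origin on the table under the vessel's axis, z up, +x from that axis towards the hinge post. Outer diameter 82, inner 72; rim 105 mm, inner floor 38 mm above the table. Hinge post: diameter 20, 80 mm from the axis. A small gauge sticks out 63 mm at local +y, 55 mm up.
- vessel_floor (a point): centre of the vessel's inner floor, 67 mm below the rim; axes as vessel. The parked cap's wing and post stand up to 41 mm above the rim beside the mouth: mind the gripper's body when reaching in, hold the pot high on its knob, fingers closing across the line from mouth to cap
- vessel_mouth (a point): centre of the vessel's mouth, at rim height; axes as vessel
- vessel_hinge (a point): point on the vertical axis of the cap arm's hinge, at rim height, 80 mm from the vessel's axis
- cap_swing (a joint): swing of the cap arm about its vertical hinge (rad): 0 = cap centred over the mouth, at its stop; grows anticlockwise seen from above, to 2.0. Stays where it is left. The arm lies 6 to 16 mm above the rim; its collar (outer diameter 98 mm, centre 80 mm from the hinge) carries the cap. The cap passes over the rim only while unscrewed.
- swing_handle (a point): grip point in the upright yellow post (diameter 12 mm) used to swing the cap arm; the post rises 24 mm above the arm, from 16 mm below this point to 8 mm above it. It stands beyond the cap, 146 mm from the hinge axis and 66 mm from the cap's axis.
- cap_turn (a joint): turn of the black screw cap in its collar (rad): 0 = screwed fully home, 1.4 = fully unscrewed, as at the start. Clockwise seen from above screws it on, lowering the value; the cap and its wing sink 6 mm a radian, 8.4 mm in all. Friction about 0.1 N m, stays where it is left..
- cap_wing (a point): centre of the orange wing (bar grip) on the black cap (diameter 86 mm), on the cap's axis. The wing is 48 mm long along this point's x, 14 mm thick along y, 20 mm tall (10 mm above and below this point), on the flat cap top. The yellow post, about as high, stands 66 mm from the cap's axis: open the fingers only part way.
- sample_pot: loose burgundy porcelain pot, 110 g, with a gold line and pink blossoms: round body diameter 42 mm, shoulder from 26 to 42 mm high, then a knob, diameter 16, from 42 to 64 mm high. Origin at the centre of its underside, z up. Starts standing on the white tray.
- tray: fixed white tray 130 x 170 mm, floor 4 mm and lip 10 mm above the table; origin on the table under its centre
- tray_cup: loose burgundy porcelain cup standing upside down on the same tray, diameter 54, 42 mm tall; origin at the centre where it stands; not to be disturbed
- switch_box: fixed grey box 130 x 110 x 50 mm with the isolator lever on top; origin on the table under its centre. The lever swings in the box's x-z plane about an axis along local y, 72 mm above the table over the box's centre. A green stripe on top at local +x marks on.
- isolator (a joint): angle of the isolator lever (rad): 0 = off, leaning 0.5 rad towards the box's local -x; 1.0 = on, leaning 0.5 rad towards local +x. Light friction, stays where it is left.
- isolator_tip (a point): centre of the red ball (diameter 26 mm) at the lever's end, 80 mm from its axis; the rod is 10 mm thick

How it is judged (in metres and radians):
On the way, in this order (a step that is already met when the one before it is completed fails the run):
1. the pot stands upright on the floor of the test vessel, let go (z of sample_pot in the frame of vessel_floor between -0.006 and 0.006 m and horizontal distance between sample_pot and vessel_floor below 0.03 m and angle between sample_pot's own z axis and vertical below 0.15 rad and contact force between the fingers and sample_pot below 0.3 N), for 0.2 s.
2. the cap is swung over the mouth (value of joint cap_swing below 0.06 rad), for 0.1 s.
3. the cap is screwed home (value of joint cap_swing below 0.06 rad and value of joint cap_turn below 0.15 rad), for 0.1 s.
4. the isolator is flipped on (value of joint isolator above 0.85 rad), for 0.1 s.
At the end, for the whole second after the job is handed in: The pot stands on the vessel's floor (underside within 6 mm of it, within 30 mm of the axis, tilted less than 0.15 rad) and at rest, the cap is over the mouth (cap_swing below 0.06 rad) and screwed home (cap_turn below 0.15 rad), and the isolator is on (above 0.85 rad) (all of step 3 and z of sample_pot in the frame of vessel_floor between -0.006 and 0.006 m and horizontal distance between sample_pot and vessel_floor below 0.03 m and angle between sample_pot's own z axis and vertical below 0.15 rad and value of joint isolator above 0.85 rad and linear speed of sample_pot below 0.03 m/s); the robot touches nothing.
It fails at once if the upturned cup on the tray is moved more than 25 mm or tipped (distance of tray_cup from where it was at the start of the episode above 0.025 m or angle between tray_cup's own z axis and vertical above 0.4 rad).
It fails at once if the pot is dropped: it falls or is lowered inside the vessel faster than 0.5 m/s (a fall of some 13 mm) (horizontal distance between sample_pot and vessel_floor below 0.04 m and z of sample_pot in the frame of vessel_floor below 0.06 m and linear speed of sample_pot above 0.5 m/s).
It also fails if it takes over 72 s, if anything falls off the work surface, if the arm or the gripper's body presses on something with over 40 N, if the wrist force passes 120 N, or if a joint passes its speed limit or range.

## Working session

There is one attempt and no reset: what is moved stays moved. The work goes in short steps, Python scripts to look and compute and a tool call to move; the robot and the scene stay as the last step left them, time stands still between calls to the robot, and variables do not carry over. Pictures are saved under pics/ and viewed, at most 10 in all, crops included, and the job is handed in when it is done.

Besides the shell and the picture viewer there is one more tool, called after "Emit:" by a JSON object that holds its "op" and its "data", one argument or row to a line. move_arm: Moves the arm, as the interface text tells. Its arguments: {"type":"object","properties":{"plan":{"type":"array"}},"required":["plan"]}

```bash
mkdir -p pics
cat > h.py <<'E'
import numpy as np, cv2
from plant import telemetry, cams, job, arm
def grab(n):
    f=cams.grab_frame(n); h,w=f["image"].shape[:2]
    fl=h/2/np.tan(np.radians(f["vertical_fov"])/2)
    f["K"]=np.array([[fl,0,f["cx"]],[0,fl,f["cy"]],[0,0,1.]]); f["D"]=np.array([f["k1"],0,0,0.])
    f["R"]=cv2.Rodrigues(np.array(f["rvec"],float))[0]; f["t"]=np.array(f["tvec"],float).ravel(); return f
def rays(f,px):
    p=cv2.undistortPoints(np.array(px,float).reshape(-1,1,2),f["K"],f["D"]).reshape(-1,2)
    return np.c_[p,np.ones(len(p))]
def onplane(f,px,z):
    d=rays(f,px)@f["R"]; c=-f["R"].T@f["t"]; return c+d*((z-c[2])/d[:,2])[:,None]
def cloud(f):
    h,w=f["z_map"].shape; u,v=np.meshgrid(np.arange(w),np.arange(h))
    d=rays(f,np.stack([u,v],-1)); P=(d*f["z_map"].reshape(-1,1)-f["t"])@f["R"]
    P[f["z_map"].ravel()==0]=np.nan
    return P.reshape(h,w,3)
E
python3 - <<'E'
from h import *
a=grab("scene");b=grab("top")
cv2.imwrite("pics/a.png",a["image"]);cv2.imwrite("pics/b.png",b["image"])
for f in(a,b):print(-f["R"].T@f["t"],f["k1"],(f["z_map"]>0).mean())
print(arm.grip_point_offset,telemetry.get_obs())
E
```

```text
[ 1.14847717 -0.68509358  0.75127089] -0.08274974074118317 0.9894466145833334
[ 3.37072192e-01 -6.42909362e-04  9.35021723e-01] 0.023070744125253832 0.9960384114583334
-0.0187 {'clock': 0.1, 'joint_pos': array([-8.20204520e+01,  2.83107799e+01,  7.71244765e+01, -5.30245172e-04,
        7.46263967e+01, -5.47158427e+00]), 'dq': array([-0.00843699,  0.016554  , -0.0333954 , -0.09409348, -0.01672064,
       -0.05643064]), 'joint_torque': array([ 3.43071706e-04, -8.83588600e+01, -3.84562433e+01, -3.48328895e-04,
        5.18179470e-03,  8.18657304e-05]), 'ee_pos': array([ 0.14534221, -0.6075363 ,  0.23076048]), 'eef_rot': array([[ 9.72568108e-01,  2.32618249e-01, -1.58213631e-04],
       [ 2.32618283e-01, -9.72567530e-01,  1.06439126e-03],
       [ 9.37233901e-05, -1.07199638e-03, -9.99999421e-01]]), 'wrist_force': array([-0.57651061,  0.57690415, -0.29541793]), 'wrist_torque': array([ 0.02744059,  0.03711832, -0.01587265]), 'finger_force': 0.0, 'gripper_width': 0.08528340165632813}
```

View pics/a.png

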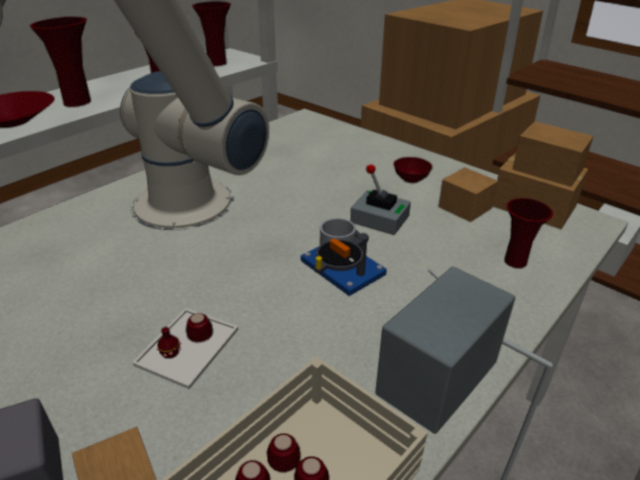

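View pics/b.png

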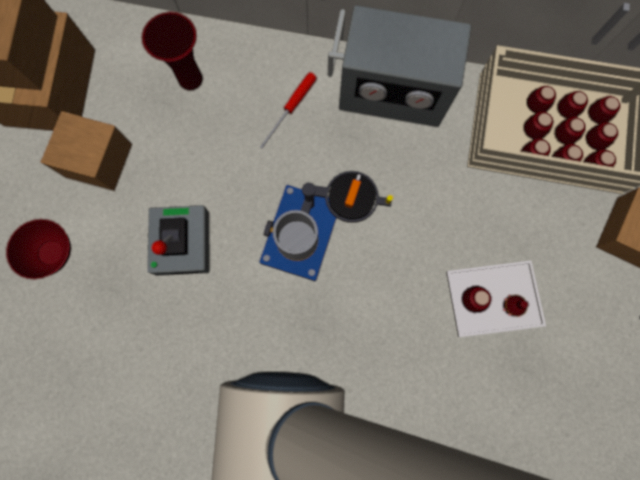

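The top view shows the mouth at about (297,234), hinge (309,190), cap and wing (352,194) and yellow post (389,200). The pot is at (515,305), the cup at (477,298), the red ball at (158,247) and the green stripe at (176,211). The scene view agrees.

```bash
cat > m.py <<'E'
from h import *
b=grab("top");P=cloud(b);hsv=cv2.cvtColor(b["image"],cv2.COLOR_BGR2HSV)
def mask(lo,hi,box):
    m=cv2.inRange(hsv,lo,hi);k=np.zeros_like(m);x0,y0,x1,y1=box;k[y0:y1,x0:x1]=255;return m&k
def rep(n,m,z):
    v,u=np.nonzero(m);q=P[v,u];c=(u.mean(),v.mean());(rc,rs,ra)=cv2.minAreaRect(np.c_[u,v].astype(np.float32))
    print(n,len(u),np.round(c,1),"plane",onplane(b,[c],z).round(4)[0],"rect",np.round(rc,1),np.round(rs,1),round(ra,1),onplane(b,[rc],z).round(4)[0],"zmed",np.nanmedian(q[:,2]).round(4),"p95",np.nanpercentile(q[:,2],95).round(4))
    return np.c_[u,v]
if __name__=="__main__":
    w=rep("wing",mask((5,150,120),(18,255,255),(320,160,380,230)),.146)
    ww=onplane(b,w,.146)[:,:2];d=np.linalg.svd(ww-ww.mean(0),full_matrices=False)[2][0];print("wing dir deg",np.degrees(np.arctan2(d[1],d[0])))
    rep("post",mask((22,150,100),(35,255,255),(375,185,400,215)),.145)
    bl=rep("base",mask((100,150,50),(125,255,255),(250,170,350,290)),.02)
    box=cv2.boxPoints(cv2.minAreaRect(bl.astype(np.float32)));print(onplane(b,box,.02).round(4))
    rep("ball",mask((0,200,120),(4,255,255),(140,225,175,265)),.142)
    g=rep("green",mask((45,100,40),(80,255,255),(150,200,205,222)),.05)
    # tops by height
    for n,(x0,y0,x1,y1),lo,hi in [("pot knob",(500,285,530,325),.05,.08),("pot body",(500,285,530,325),.02,.08),("cup",(455,280,495,320),.04,.06),("boxtop",(140,195,220,285),.045,.056),("hingearm",(295,170,330,205),.10,.2)]:
        k=np.zeros(P.shape[:2],bool);k[y0:y1,x0:x1]=1;k&=(P[...,2]>lo)&(P[...,2]<hi)
        q=P[k];
        if len(q): print(n,len(q),q.mean(0).round(4),q.min(0).round(4),q.max(0).round(4))
    k=np.zeros(P.shape[:2],bool);k[195:275,262:325]=1;k&=abs(P[...,2]-.038)<.008
    k[:]=k&(np.hypot(*(np.indices(k.shape)-np.array([235,297])[:,None,None]))<24)
    q=P[k];print("floor",len(q),q.mean(0),(q.max(0)+q.min(0))/2)
    k=np.zeros(P.shape[:2],bool);k[195:275,262:325]=1;k&=abs(P[...,2]-.105)<.006
    q=P[k];A=np.c_[2*q[:,:2],np.ones(len(q))];s=np.linalg.lstsq(A,(q[:,:2]**2).sum(1),rcond=None)[0];print("rim",len(q),s[:2],np.sqrt(s[2]+s[:2]@s[:2]),q.min(0),q.max(0))
E
python3 m.py
python3 - <<'E'
import cv2
i=cv2.imread('pics/b.png')
c=cv2.resize(i[160:290,140:410],None,fx=2.9,fy=2.9,interpolation=2);cv2.imwrite('pics/c.png',c)
E
```

```text
wing 205 [352.4 192. ] plane [ 0.5923 -0.012   0.146 ] rect [352.5 192. ] [ 7.9 26.2] 18.4 [ 0.5923 -0.0121  0.146 ] zmed 0.1441 p95 0.1465
wing dir deg 171.71117325508402
post 31 [389.2 198. ] plane [ 0.5939 -0.0776  0.145 ] rect [389.3 198.3] [4.9 5.7] 45.0 [ 0.5935 -0.0777  0.145 ] zmed 0.1457 p95 0.1484
base 2098 [302.2 235.1] plane [0.5254 0.0695 0.02  ] rect [299.8 232.2] [57.3 81.3] 17.9 [0.5302 0.0755 0.02  ] zmed 0.021 p95 0.0239
[[0.4559 0.141  0.02  ]
 [0.6225 0.1247 0.02  ]
 [0.6065 0.0081 0.02  ]
 [0.4417 0.0283 0.02  ]]
ball 94 [157.3 246.9] plane [0.4329 0.3016 0.142 ] rect [157.5 247. ] [10.  9.] 90.0 [0.4328 0.3012 0.142 ] zmed 0.1556 p95 0.1584
green 173 [175.6 211.1] plane [0.5198 0.3198 0.05  ] rect [175.5 211.1] [ 6.8 25.3] 87.0 [0.5198 0.3201 0.05  ] zmed 0.0517 p95 0.0543
pot knob 88 [ 0.4651 -0.3588  0.0644] [ 0.458  -0.3674  0.0501] [ 0.473  -0.353   0.0719]
pot body 463 [ 0.4637 -0.3544  0.0415] [ 0.4449 -0.3818  0.02  ] [ 0.4872 -0.3379  0.0719]
cup 354 [ 0.4646 -0.2873  0.0449] [ 0.4434 -0.309   0.0401] [ 0.4854 -0.2682  0.0511]
boxtop 2594 [0.466  0.3    0.0509] [0.3941 0.2376 0.045 ] [0.5421 0.3744 0.0559]
hingearm 357 [0.5895 0.0528 0.1221] [0.5694 0.0253 0.1012] [0.6088 0.0792 0.1272]
floor 884 [0.51702204 0.07874664 0.03912597] [0.50998077 0.07433931 0.03898979]
rim 406 [0.51307536 0.07624765] 0.038800770498002374 [0.47127789 0.03620362 0.09901888] [0.58456992 0.11724789 0.11037728]
```

View pics/c.png

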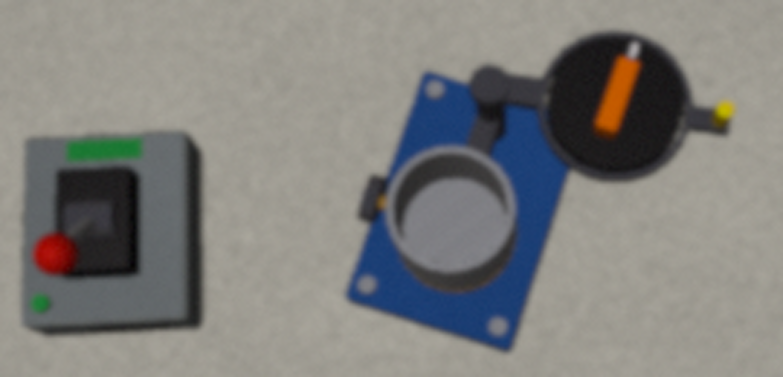

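The crop confirms the box's green stripe is on the far side. It also shows the wing lying across the cap and the yellow post at the far end of the arm. I'll head over to the pot.

Emit:
{"op": "move_arm", "data": {
  "plan": [
    [[320,250,-50,118.5,0.2],[320,250,-50,118.5,0.2],[320,250,-50,118.5,0.2],[320,250,-50,118.5,0.2],[320,250,-50,118.5,0.2]]
  ]
}}

```text
clock: 0.57
ee_pos: [0.3094, -0.4791, 0.2055]
eef_rot: [[0.648, 0.761, -0.0], [0.761, -0.648, 0.0], [0.0, -0.0, -1.0]]
wrist_force: [1.0, -0.6, 0.4]
gripper_width: 0.0512
finger_force: 0.0
```

Emit:
{"op": "move_arm", "data": {
  "plan": [
    [[156,122,-25,82,0.2],[156,122,-25,82,0.2],[156,122,-25,82,0.2],[156,122,-25,82,0.2],[156,122,-25,82,0.2]]
  ]
}}

```text
clock: 0.98
ee_pos: [0.4662, -0.3562, 0.1803]
eef_rot: [[0.079, 0.997, -0.0], [0.997, -0.079, 0.001], [0.001, -0.0, -1.0]]
wrist_force: [0.8, 0.4, -0.6]
gripper_width: 0.0514
finger_force: 0.0
```

Emit:
{"op": "move_arm", "data": {
  "plan": [
    [[0,0,0,36,0.2],[0,0,0,36,0.2],[0,0,0,36,0.2],[0,0,0,36,0.2],[0,0,0,36,0.2]]
  ]
}}

```text
clock: 1.4
ee_pos: [0.4644, -0.3584, 0.1806]
eef_rot: [[-0.519, 0.855, -0.0], [0.855, 0.519, 0.0], [0.0, -0.0, -1.0]]
wrist_force: [0.2, 0.2, -0.6]
gripper_width: 0.0514
finger_force: 0.0
```

Emit:
{"op": "move_arm", "data": {
  "plan": [
    [[0,0,0,11,0.2],[0,0,0,11,0.2],[0,0,0,11,0.2]]
  ]
}}

```text
clock: 1.65
ee_pos: [0.4643, -0.3585, 0.1806]
eef_rot: [[-0.67, 0.742, -0.0], [0.742, 0.67, 0.0], [0.0, -0.0, -1.0]]
wrist_force: [-0.2, 0.7, 0.2]
gripper_width: 0.0508
finger_force: 0.0
```

Run:
```python
from h import *
f=grab("wrist");cv2.imwrite("pics/w1.png",f["image"]);P=cloud(f)
print(telemetry.get_obs()["ee_pos"],telemetry.get_obs()["joint_pos"])
k=(P[...,2]>.05)&(P[...,2]<.075)&(np.hypot(P[...,0]-.465,P[...,1]+.357)<.025);q=P[k]
print(len(q),q.mean(0),q.min(0),q.max(0))
k=(P[...,2]>.01)&(P[...,2]<.05)&(np.hypot(P[...,0]-.465,P[...,1]+.357)<.03);q=P[k];print(len(q),q.min(0),q.max(0))
```

```text
[ 0.46424542 -0.3584741   0.18065642] [-4.35049379e+01  2.82473706e+01  8.61916580e+01 -2.28531104e-03
  6.55831124e+01 -8.53091845e+01]
453 [ 0.46698018 -0.35924473  0.06532679] [ 0.46029335 -0.36845316  0.05012098] [ 0.47597485 -0.35269052  0.07061173]
1728 [ 0.44647463 -0.38209596  0.01483966] [ 0.48958016 -0.33923483  0.04999734]
```

View pics/w1.png

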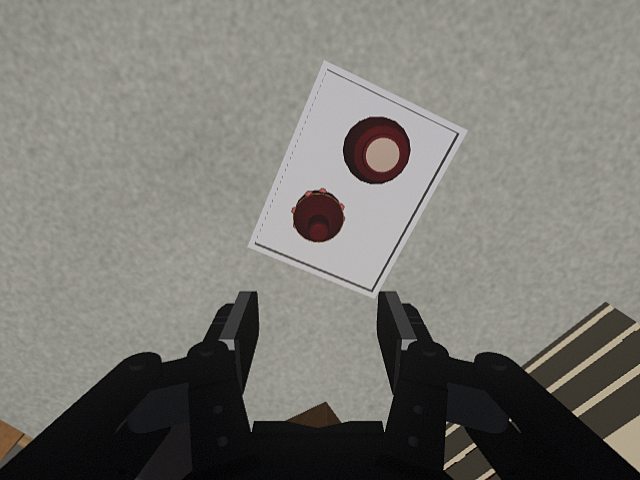

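The wrist view shows the pot at (318,217), midway between the fingers, and the cup at (377,150), clear of them. The pot's axis is near (0.468, -0.3605). I'll descend and grip.

Emit:
{"op": "move_arm", "data": {
  "plan": [
    [[4,-2,-40,0,0.2],[4,-2,-80,0,0.2],[4,-2,-115,0,0.2],[4,-2,-131,0,0.2],[4,-2,-131,0,0.2]]
  ]
}}

```text
clock: 2.12
ee_pos: [0.4666, -0.3589, 0.0461]
eef_rot: [[-0.665, 0.747, -0.005], [0.747, 0.665, 0.004], [0.006, -0.001, -1.0]]
wrist_force: [-1.3, 1.5, 0.6]
gripper_width: 0.0513
finger_force: 0.0
```

Emit:
{"op": "move_arm", "data": {
  "plan": [
    [[0,0,0,0,-1],[0,0,0,0,-1],[0,0,0,0,-1],[0,0,0,0,-1],[0,0,0,0,-1]]
  ]
}}

```text
clock: 2.53
ee_pos: [0.4691, -0.3614, 0.0515]
eef_rot: [[-0.667, 0.745, 0.002], [0.745, 0.667, -0.002], [-0.003, 0.0, -1.0]]
wrist_force: [-1.7, -0.2, 8.4]
gripper_width: 0.0139
finger_force: 58.7
```

Emit:
{"op": "move_arm", "data": {
  "plan": [
    [[0,0,20,0,-1],[0,0,60,0,-1],[0,0,100,0,-1],[0,0,140,0,-1],[0,0,170,0,-1]]
  ]
}}

```text
clock: 2.95
ee_pos: [0.4688, -0.3609, 0.2243]
eef_rot: [[-0.667, 0.745, 0.003], [0.745, 0.667, -0.003], [-0.004, 0.0, -1.0]]
wrist_force: [0.7, -1.0, -1.2]
gripper_width: 0.0134
finger_force: 59.1
```

Run:
```python
from h import *
o=telemetry.get_obs();print(o["ee_pos"],o["wrist_force"],o["gripper_width"],o["finger_force"])
f=grab("wrist");cv2.imwrite("pics/w2.png",f["image"])
```

```text
[ 0.46875347 -0.36087235  0.22428039] [ 0.66125989 -1.02422439 -1.16111621] 0.01339918013989068 59.09985853009857
```

View pics/w2.png

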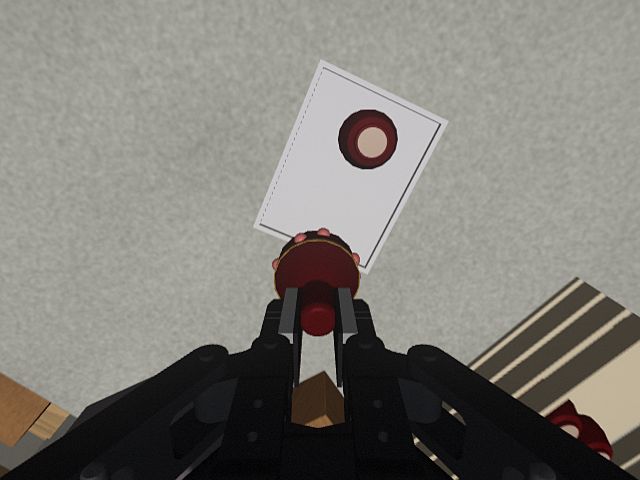

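The pot is held upright, body at (317,270) and knob between the pads at (318,318). Now carry it to the vessel.

Emit:
{"op": "move_arm", "data": {
  "plan": [
    [[5,40,0,0,-1],[9,80,0,0,-1],[13,120,0,0,-1],[17,160,0,0,-1],[21,200,0,0,-1]]
  ]
}}

```text
clock: 3.42
ee_pos: [0.4891, -0.1588, 0.2205]
eef_rot: [[-0.667, 0.745, 0.001], [0.745, 0.667, -0.0], [-0.001, 0.001, -1.0]]
wrist_force: [1.6, 0.2, -1.3]
gripper_width: 0.0131
finger_force: 59.1
```

Emit:
{"op": "move_arm", "data": {
  "plan": [
    [[5,40,0,0,-1],[9,80,0,0,-1],[13,120,0,0,-1],[17,160,0,0,-1],[21,200,0,0,-1]]
  ]
}}

```text
clock: 3.83
ee_pos: [0.5101, 0.0414, 0.2205]
eef_rot: [[-0.667, 0.745, 0.001], [0.745, 0.667, -0.0], [-0.001, 0.001, -1.0]]
wrist_force: [0.7, 0.6, -1.6]
gripper_width: 0.0138
finger_force: 59.1
```

Emit:
{"op": "move_arm", "data": {
  "plan": [
    [[3,20,0,0,-1],[3,38,0,0,-1],[3,38,0,0,-1],[3,38,0,0,-1]]
  ]
}}

```text
clock: 4.17
ee_pos: [0.5133, 0.0782, 0.2203]
eef_rot: [[-0.669, 0.743, 0.001], [0.743, 0.669, -0.0], [-0.001, 0.001, -1.0]]
wrist_force: [-0.4, 0.4, -1.5]
gripper_width: 0.0135
finger_force: 59.1
```

Run:
```python
from h import *
o=telemetry.get_obs();print(o["ee_pos"],o["wrist_force"],o["gripper_width"],o["joint_pos"])
f=grab("wrist");P=cloud(f)
k=(abs(P[...,2]-.105)<.005)&(np.hypot(P[...,0]-.514,P[...,1]-.077)<.046);q=P[k]
A=np.c_[2*q[:,:2],np.ones(len(q))];s=np.linalg.lstsq(A,(q[:,:2]**2).sum(1),rcond=None)[0];print("rim",len(q),s[:2],np.sqrt(s[2]+s[:2]@s[:2]),q.min(0),q.max(0))
g=grab("scene");cv2.imwrite("pics/s2.png",cv2.resize(g["image"][170:320,260:460],None,fx=3,fy=3))
```

```text
[0.51325887 0.07815638 0.22027206] [-0.35014958  0.3871598  -1.47177242] 0.013457551338946864 [ 2.06865508e+00  2.04833504e+01  9.27722011e+01 -4.02950695e-03
  6.66955028e+01 -3.99027794e+01]
rim 1690 [0.5140407  0.07872573] 0.038080674856974965 [0.473858   0.03842159 0.10001533] [0.55512677 0.11893063 0.10699096]
```

View pics/s2.png

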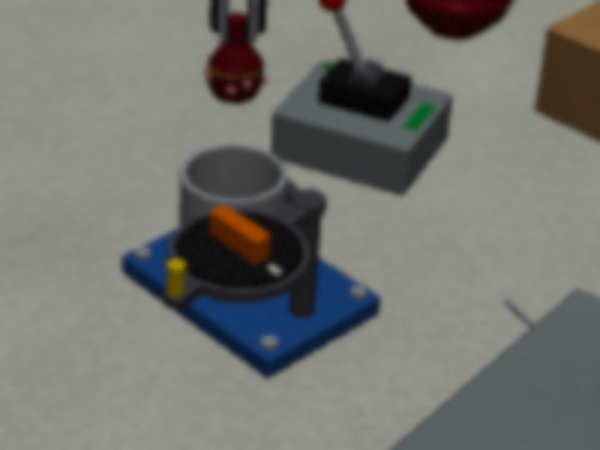

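The pot hangs centred above the mouth (about (235,75) over (235,175) in the crop). Lower it slowly.

Emit:
{"op": "move_arm", "data": {
  "plan": [
    [[1,0,-22,0,-1],[1,0,-44,0,-1],[1,0,-64,0,-1],[1,0,-84,0,-1],[1,0,-100,0,-1]]
  ]
}}

```text
clock: 4.68
ee_pos: [0.5141, 0.0763, 0.1187]
eef_rot: [[-0.666, 0.746, -0.0], [0.746, 0.666, -0.0], [0.0, -0.0, -1.0]]
wrist_force: [-0.1, 0.7, -1.5]
gripper_width: 0.0132
finger_force: 59.1
```

Emit:
{"op": "move_arm", "data": {
  "plan": [
    [[0,0,-10,0,-1],[0,0,-18,0,-1],[0,0,-24,0,-1],[0,0,-28,0,-1],[0,0,-28,0,-1]]
  ]
}}

```text
clock: 5.1
ee_pos: [0.5144, 0.0773, 0.0916]
eef_rot: [[-0.667, 0.745, -0.0], [0.745, 0.667, -0.0], [0.0, -0.0, -1.0]]
wrist_force: [0.0, 0.7, -1.7]
gripper_width: 0.0132
finger_force: 59.1
```

Emit:
{"op": "move_arm", "data": {
  "plan": [
    [[0,0,-2,0,-1],[0,0,-4,0,-1],[0,0,-4,0,-1]]
  ]
}}

```text
clock: 5.35
ee_pos: [0.5145, 0.0775, 0.0879]
eef_rot: [[-0.668, 0.744, 0.0], [0.744, 0.668, 0.0], [-0.0, 0.0, -1.0]]
wrist_force: [-0.5, -0.7, -0.4]
gripper_width: 0.0134
finger_force: 59.1
```

Emit:
{"op": "move_arm", "data": {
  "plan": [
    [[0,0,-1,0,-1],[0,0,-2,0,-1],[0,0,-2,0,-1]]
  ]
}}

```text
clock: 5.6
ee_pos: [0.5143, 0.0775, 0.0858]
eef_rot: [[-0.668, 0.745, 0.0], [0.745, 0.668, 0.0], [-0.0, 0.0, -1.0]]
wrist_force: [0.3, 0.1, -1.5]
gripper_width: 0.0135
finger_force: 59.1
```

Emit:
{"op": "move_arm", "data": {
  "plan": [
    [[0,0,-1,0,-1],[0,0,-2,0,-1],[0,0,-2,0,-1]]
  ]
}}

```text
clock: 5.85
ee_pos: [0.5148, 0.0773, 0.0854]
eef_rot: [[-0.668, 0.744, 0.002], [0.744, 0.668, -0.0], [-0.001, 0.001, -1.0]]
wrist_force: [-7.3, -2.0, 33.3]
gripper_width: 0.0138
finger_force: 63.0
```

Emit:
{"op": "move_arm", "data": {
  "plan": [
    [[0,0,1,0,-1],[0,0,1,0,-0.35],[0,0,1,0,-0.35],[0,0,1,0,-0.35],[0,0,1,0,-0.35]]
  ]
}}

```text
clock: 6.27
ee_pos: [0.5143, 0.0774, 0.0847]
eef_rot: [[-0.668, 0.745, -0.0], [0.745, 0.668, -0.0], [0.0, -0.0, -1.0]]
wrist_force: [0.4, 0.1, -0.2]
gripper_width: 0.0277
finger_force: 0.0
```

Emit:
{"op": "move_arm", "data": {
  "plan": [
    [[0,0,20,0,-0.35],[0,0,60,0,-0.35],[0,0,100,0,-0.35],[0,0,120,0,-0.35]]
  ]
}}

```text
clock: 6.6
ee_pos: [0.5154, 0.0775, 0.2086]
eef_rot: [[-0.668, 0.744, 0.004], [0.744, 0.668, 0.0], [-0.002, 0.003, -1.0]]
wrist_force: [0.6, 0.4, 0.8]
gripper_width: 0.0277
finger_force: 0.0
```

Run:
```python
from h import *
o=telemetry.get_obs();print(o["ee_pos"],o["gripper_width"])
f=grab("wrist");P=cloud(f)
k=(P[...,2]>.06)&(P[...,2]<.108)&(np.hypot(P[...,0]-.514,P[...,1]-.078)<.028);q=P[k];t=q[q[:,2]>.088]
print(len(q),q.mean(0),q.max(0),"knob",len(t),(t.min(0)+t.max(0))/2)
cv2.imwrite("pics/w3.png",f["image"])
```

```text
[0.51543342 0.07752885 0.20864967] 0.027707265319503255
2136 [0.51079661 0.08174495 0.07759436] [0.53505387 0.10004145 0.10406608] knob 448 [0.5137842  0.07851354 0.09605842]
```

View pics/w3.png

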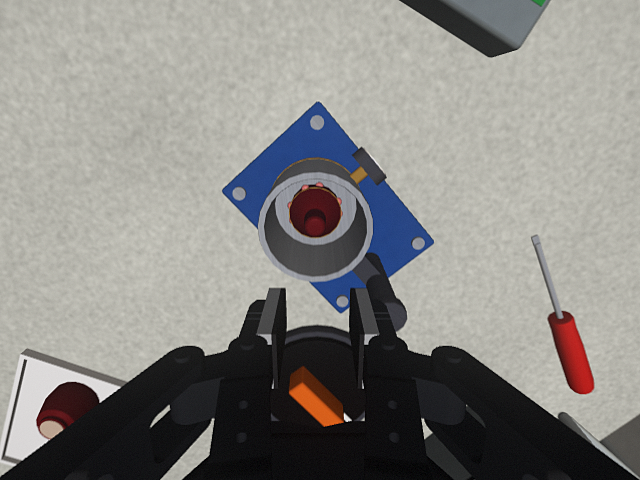

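The pot stands in the vessel, centred at (316,215), and has been let go. Next is the swing post.

Emit:
{"op": "move_arm", "data": {
  "plan": [
    [[16,-31,0,-7,-0.35],[32,-62,0,-14,-0.35],[48,-93,0,-21,-0.35],[64,-124,0,-28,-0.35],[79,-155,0,-35,-0.35]]
  ]
}}

```text
clock: 7.07
ee_pos: [0.5939, -0.0791, 0.2045]
eef_rot: [[-0.114, 0.993, -0.0], [0.993, 0.114, 0.0], [0.0, -0.0, -1.0]]
wrist_force: [1.9, 0.6, -0.5]
gripper_width: 0.0278
finger_force: 0.0
```

Emit:
{"op": "move_arm", "data": {
  "plan": [
    [[0,0,-20,-7,-0.35],[0,0,-20,-7,-0.35],[0,0,-20,-7,-0.35]]
  ]
}}

```text
clock: 7.32
ee_pos: [0.5923, -0.0772, 0.1838]
eef_rot: [[-0.001, 1.0, -0.003], [1.0, 0.001, 0.001], [0.001, -0.003, -1.0]]
wrist_force: [-0.6, 0.6, 0.3]
gripper_width: 0.0279
finger_force: 0.0
```

Run:
```python
from h import *
o=telemetry.get_obs();print(o["ee_pos"],o["eef_rot"][:,1],o["gripper_width"],o["joint_pos"])
f=grab("wrist");P=cloud(f);m=cv2.inRange(cv2.cvtColor(f["image"],cv2.COLOR_BGR2HSV),(22,150,60),(35,255,255))>0
q=P[m&(np.hypot(P[...,0]-.594,P[...,1]+.078)<.03)];t=q[q[:,2]>.141];print(len(q),q.min(0),q.max(0),t.mean(0),(t.min(0)+t.max(0))/2)
```

```text
[ 0.59225579 -0.07723451  0.18380166] [ 0.99999435  0.00141844 -0.00304894] 0.02792471854631487 [-1.31633258e+01  2.89155754e+01  8.43033825e+01  1.25994766e-02
  6.69632368e+01 -1.32494647e+01]
562 [ 0.59264297 -0.08253045  0.1206156 ] [ 0.60369186 -0.07172047  0.14674634] [ 0.59799018 -0.07679262  0.14469152] [ 0.59817707 -0.07714685  0.14387539]
```

Emit:
{"op": "move_arm", "data": {
  "plan": [
    [[4,0,-25,1.5,-0.35],[4,0,-45,1.5,-0.35],[4,0,-58,1.5,-0.35],[4,0,-58,1.5,-0.62],[4,0,-58,1.5,-0.62]]
  ]
}}

```text
clock: 7.78
ee_pos: [0.5972, -0.0767, 0.1274]
eef_rot: [[-0.028, 1.0, -0.0], [1.0, 0.028, 0.0], [0.0, -0.0, -1.0]]
wrist_force: [0.4, -0.3, 0.4]
gripper_width: 0.0161
finger_force: 0.0
```

Run:
```python
from h import *
o=telemetry.get_obs();print(o["ee_pos"],o["wrist_force"],o["gripper_width"],o["joint_pos"])
p=lambda a:np.array([593.8,69.4])+146.4*np.array([np.cos(np.radians(a)),np.sin(np.radians(a))])
a=-88.4
for n in range(3):
    print(n,[list((p(a-6.6*(i+1))-p(a)).round(1))+[-6.6*(i+1)] for i in range(5)]); a-=33
print(p(-186.5))
```

```text
[ 0.59716171 -0.07665105  0.12739135] [ 0.3964592  -0.28281663  0.39602183] 0.01605796854450764 [-1.29982338e+01  3.30275616e+01  8.69654277e+01  5.36460467e-03
  6.00354470e+01 -1.45947331e+01]
0 [[np.float64(-16.8), np.float64(0.5), -6.6], [np.float64(-33.5), np.float64(2.9), -13.2], [np.float64(-49.8), np.float64(7.3), -19.799999999999997], [np.float64(-65.5), np.float64(13.4), -26.4], [np.float64(-80.4), np.float64(21.4), -33.0]]
1 [[np.float64(-13.9), np.float64(9.6), -6.6], [np.float64(-26.5), np.float64(20.7), -13.2], [np.float64(-37.8), np.float64(33.2), -19.799999999999997], [np.float64(-47.6), np.float64(46.9), -26.4], [np.float64(-55.8), np.float64(61.7), -33.0]]
2 [[np.float64(-6.4), np.float64(15.6), -6.6], [np.float64(-11.0), np.float64(31.8), -13.2], [np.float64(-13.6), np.float64(48.5), -19.799999999999997], [np.float64(-14.4), np.float64(65.3), -26.4], [np.float64(-13.2), np.float64(82.1), -33.0]]
[448.34108033  85.9729505 ]
```

Emit:
{"op": "move_arm", "data": {
  "plan": [
    [[-17,0.5,0,-6.6,-0.62],[-33.5,3,0,-13.2,-0.62],[-50,7.5,0,-19.8,-0.62],[-65.5,13.5,0,-26.4,-0.62],[-80.5,21.5,0,-33,-0.62]]
  ]
}}

```text
clock: 8.2
ee_pos: [0.5171, -0.056, 0.1286]
eef_rot: [[0.527, 0.85, 0.003], [0.85, -0.527, -0.001], [0.001, 0.003, -1.0]]
wrist_force: [2.4, 1.2, -0.3]
gripper_width: 0.0164
finger_force: 0.6
```

Emit:
{"op": "move_arm", "data": {
  "plan": [
    [[-14,9.5,0,-6.6,-0.62],[-26.5,20.5,0,-13.2,-0.62],[-38,33,0,-19.8,-0.62],[-47.5,47,0,-26.4,-0.62],[-56,61.5,0,-33,-0.62]]
  ]
}}

```text
clock: 8.62
ee_pos: [0.4611, 0.0061, 0.1285]
eef_rot: [[0.905, 0.425, 0.003], [0.425, -0.905, -0.0], [0.002, 0.002, -1.0]]
wrist_force: [1.6, 0.2, 1.2]
gripper_width: 0.0161
finger_force: 0.6
```

Emit:
{"op": "move_arm", "data": {
  "plan": [
    [[-6.5,15.5,0,-6.6,-0.62],[-11,32,0,-13.2,-0.62],[-13.5,48.5,0,-19.8,-0.62],[-14.5,65,0,-26.4,-0.62],[-13.5,82,0,-33,-0.62]]
  ]
}}

```text
clock: 9.03
ee_pos: [0.4477, 0.0885, 0.1285]
eef_rot: [[0.991, -0.136, 0.003], [-0.136, -0.991, 0.0], [0.003, -0.0, -1.0]]
wrist_force: [1.3, -2.0, 1.2]
gripper_width: 0.0163
finger_force: 2.4
```

Emit:
{"op": "move_arm", "data": {
  "plan": [
    [[0,1,0,0,-0.62],[0.5,3,0,0,-0.62],[0.5,3,0,0,-0.62]]
  ]
}}

```text
clock: 9.28
ee_pos: [0.4478, 0.089, 0.1283]
eef_rot: [[0.992, -0.128, 0.001], [-0.128, -0.992, -0.004], [0.001, 0.004, -1.0]]
wrist_force: [-4.4, -26.6, 7.4]
gripper_width: 0.0165
finger_force: 13.5
```

It's at the stop. Back off, rise above the cap and measure the wing.

Emit:
{"op": "move_arm", "data": {
  "plan": [
    [[0,-3,0,0,-0.35],[0,-3,0,0,-0.35],[0,-3,35,0,-0.35],[0,-3,75,0,-0.35],[20,-5,75,0,-0.15]]
  ]
}}

```text
clock: 9.7
ee_pos: [0.4682, 0.0863, 0.2088]
eef_rot: [[0.991, -0.13, 0.007], [-0.13, -0.991, 0.001], [0.007, -0.002, -1.0]]
wrist_force: [2.5, 0.2, 1.6]
gripper_width: 0.0362
finger_force: 0.0
```

```bash
cat > wing.py <<'E'
from h import *
import sys
o=telemetry.get_obs();print(o["ee_pos"],o["eef_rot"][:,1],o["gripper_width"],o["joint_pos"])
for n in sys.argv[1:]:
    f=grab(n);P=cloud(f);hsv=cv2.cvtColor(f["image"],cv2.COLOR_BGR2HSV);R=np.hypot(P[...,0]-.514,P[...,1]-.078)
    q=P[(cv2.inRange(hsv,(5,150,60),(18,255,255))>0)&(R<.045)]
    if len(q)<20: print(n,"no wing");continue
    zt=np.percentile(q[:,2],95);t=q[q[:,2]>zt-.004]
    (c,s,a)=cv2.minAreaRect((t[:,:2]*1000).astype(np.float32));d=np.linalg.svd(t[:,:2]-t[:,:2].mean(0),full_matrices=False)[2][0]
    print(n,"wing",len(t),"top",zt,"c",c,s,"dir",np.degrees(np.arctan2(d[1],d[0])))
    y=P[(cv2.inRange(hsv,(22,150,60),(35,255,255))>0)&(R<.09)]
    if len(y): print("post",len(y),np.median(y,0))
    k=P[(abs(P[...,2]-.115)<.016)&(R<.06)];print("collar box",(k.min(0)+k.max(0))/2,k.max(0)-k.min(0))
    cv2.imwrite("pics/wing_%s_%.2f.png"%(n,o["clock"]),f["image"])
E
python3 wing.py wrist top
```

```text
[0.46815338 0.08632436 0.20877626] [-0.13029344 -0.99147383 -0.00180619] 0.03616331481847428 [3.23862705e+00 1.77622692e+01 9.95001282e+01 2.66995097e-02
 6.23063450e+01 1.00713248e+02]
wrist wing 1997 top 0.1443850441027367 c (515.1414794921875, 77.87013244628906) (47.765953063964844, 14.000770568847656) dir -106.80750725968588
post 413 [0.45277904 0.08549217 0.14223062]
collar box [0.51405755 0.0777523  0.12081462] [0.11970892 0.09689412 0.02032434]
top no wing
```

Emit:
{"op": "move_arm", "data": {
  "plan": [
    [[10,-2,0,7,-0.15],[20,-4,0,14,-0.15],[30,-6,0,21,-0.15],[40,-8,0,28,-0.15],[46,-8,0,35,-0.15]]
  ]
}}

```text
clock: 10.22
ee_pos: [0.5145, 0.0776, 0.2022]
eef_rot: [[0.885, 0.466, 0.001], [0.466, -0.885, 0.0], [0.001, 0.0, -1.0]]
wrist_force: [0.3, -0.6, -0.7]
gripper_width: 0.0365
finger_force: 0.0
```

Emit:
{"op": "move_arm", "data": {
  "plan": [
    [[0,0,0,7,-0.15],[0,0,0,14,-0.15],[0,0,0,21,-0.15],[0,0,0,28,-0.15],[0,0,0,35,-0.15]]
  ]
}}

```text
clock: 10.63
ee_pos: [0.5135, 0.0779, 0.2022]
eef_rot: [[0.457, 0.889, 0.0], [0.889, -0.457, 0.0], [0.0, -0.0, -1.0]]
wrist_force: [-0.1, 0.1, 0.5]
gripper_width: 0.0363
finger_force: 0.0
```

Emit:
{"op": "move_arm", "data": {
  "plan": [
    [[0,0,0,7,-0.15],[0,0,0,10.5,-0.15],[0,0,0,10.5,-0.15],[0,0,0,10.5,-0.15]]
  ]
}}

```text
clock: 10.97
ee_pos: [0.5136, 0.0777, 0.2021]
eef_rot: [[0.296, 0.955, 0.0], [0.955, -0.296, 0.0], [0.0, 0.0, -1.0]]
wrist_force: [0.1, -0.1, -0.4]
gripper_width: 0.0366
finger_force: 0.0
```

```bash
python3 wing.py wrist
```

```text
[0.51360839 0.077743   0.20207111] [ 9.55251432e-01 -2.95795027e-01  5.30995392e-05] 0.03663273706268012 [2.01321940e+00 2.17615750e+01 9.40476263e+01 9.85401500e-03
 6.41844848e+01 1.92141453e+01]
wrist wing 1746 top 0.1444832634325089 c (514.625, 78.07588958740234) (48.209842681884766, 13.597686767578125) dir -106.72024486099745
post 509 [0.45152983 0.08803441 0.14314633]
collar box [0.51403531 0.07812855 0.1187189 ] [0.11981873 0.0981526  0.02435875]
```

Emit:
{"op": "move_arm", "data": {
  "plan": [
    [[1,0,-35,0.5,-0.15],[1,0,-60,0.5,-0.15],[1,0,-73,0.5,-0.15],[1,0,-73,0.5,-0.15]]
  ]
}}

```text
clock: 11.35
ee_pos: [0.5132, 0.0775, 0.1265]
eef_rot: [[0.288, 0.958, -0.004], [0.958, -0.288, -0.0], [-0.001, -0.004, -1.0]]
wrist_force: [-1.1, 0.0, 0.1]
gripper_width: 0.0361
finger_force: 0.0
```

Emit:
{"op": "move_arm", "data": {
  "plan": [
    [[0,0,0,0,-1],[0,0,0,0,-1],[0,0,0,0,-1],[0,0,0,0,-1],[0,0,0,0,-1]]
  ]
}}

```text
clock: 11.77
ee_pos: [0.5139, 0.0777, 0.1299]
eef_rot: [[0.287, 0.958, -0.001], [0.958, -0.287, 0.0], [-0.0, -0.001, -1.0]]
wrist_force: [-8.9, 2.0, 3.6]
gripper_width: 0.0125
finger_force: 59.7
```

Emit:
{"op": "move_arm", "data": {
  "plan": [
    [[0,0,-0.7,-6.5,-1],[0,0,-1.4,-13,-1],[0,0,-2,-19.5,-1],[0,0,-2.7,-26,-1],[0,0,-3.4,-32.5,-1]]
  ]
}}

```text
clock: 12.18
ee_pos: [0.5139, 0.0776, 0.1265]
eef_rot: [[0.76, 0.65, -0.001], [0.65, -0.76, 0.0], [-0.001, -0.001, -1.0]]
wrist_force: [-8.9, 0.1, 4.0]
gripper_width: 0.0124
finger_force: 59.7
```

Emit:
{"op": "move_arm", "data": {
  "plan": [
    [[0,0,-0.7,-6.5,-1],[0,0,-1.4,-13,-1],[0,0,-2,-19.5,-1],[0,0,-2.7,-26,-1],[0,0,-3.4,-32.5,-1]]
  ]
}}

```text
clock: 12.6
ee_pos: [0.5138, 0.0776, 0.1231]
eef_rot: [[0.99, 0.14, -0.001], [0.14, -0.99, 0.0], [-0.001, -0.0, -1.0]]
wrist_force: [-9.0, 0.4, 4.0]
gripper_width: 0.0126
finger_force: 59.8
```

Emit:
{"op": "move_arm", "data": {
  "plan": [
    [[0,0,-0.7,-6.5,-1],[0,0,-1.3,-13,-1],[0,0,-1.6,-16,-1],[0,0,-1.6,-17,-1]]
  ]
}}

```text
clock: 12.93
ee_pos: [0.5137, 0.0775, 0.1215]
eef_rot: [[0.988, -0.154, -0.001], [-0.154, -0.988, -0.0], [-0.001, 0.0, -1.0]]
wrist_force: [-8.8, 0.2, 3.6]
gripper_width: 0.0123
finger_force: 60.0
```

Run:
```python
from h import *
o=telemetry.get_obs();y=o["eef_rot"][:,1];print(o["ee_pos"],np.degrees(np.arctan2(y[1],y[0])),o["wrist_force"],o["wrist_torque"],o["gripper_width"],o["joint_pos"])
```

```text
[0.51370673 0.07753079 0.12145533] -98.83975641516497 [-8.75123784  0.1835709   3.64608014] [-0.06515341  1.58267744  0.54645998] 0.012342620955323503 [ 1.99724197e+00  2.81340260e+01  9.90202703e+01 -4.21908109e-03
  5.29277025e+01  1.00839557e+02]
```

The torque (0.55 N·m against 0.1 N·m friction) indicates the stop has been reached. Release, rise and check.

Emit:
{"op": "move_arm", "data": {
  "plan": [
    [[0,0,0,0,-0.15],[0,0,0,0,-0.15],[0,0,0,0,-0.15],[0,0,0,0,-0.15]]
  ]
}}

```text
clock: 13.27
ee_pos: [0.5154, 0.0775, 0.121]
eef_rot: [[0.989, -0.15, 0.001], [-0.15, -0.989, 0.0], [0.001, -0.0, -1.0]]
wrist_force: [0.5, -0.2, -0.3]
gripper_width: 0.0366
finger_force: 0.0
```

Emit:
{"op": "move_arm", "data": {
  "plan": [
    [[0,0,30,0,-0.15],[0,0,70,0,-0.15],[0,0,90,0,-0.15],[0,0,90,0,-0.15]]
  ]
}}

```text
clock: 13.6
ee_pos: [0.5172, 0.0775, 0.215]
eef_rot: [[0.989, -0.15, 0.007], [-0.15, -0.989, 0.0], [0.007, -0.001, -1.0]]
wrist_force: [0.6, -0.2, 0.6]
gripper_width: 0.0363
finger_force: 0.0
```

```bash
python3 wing.py wrist
python3 - <<'E'
from h import *
f=grab("wrist");P=cloud(f);q=P[(abs(P[...,2]-.05)<.008)&(P[...,1]>.2)&(P[...,1]<.4)&(P[...,0]>.38)&(P[...,0]<.56)];print(len(q))
E
```

```text
[0.51722392 0.07754601 0.21504633] [-0.14965084 -0.98873797 -0.00136247] 0.036264314614518824 [ 1.98379146e+00  2.09574930e+01  9.29529669e+01 -9.54740079e-04
  6.56601463e+01  1.00591170e+02]
wrist wing 1447 top 0.1361617684990421 c (514.8251342773438, 77.7327651977539) (13.810711860656738, 47.670806884765625) dir 173.09120688560174
post 435 [0.4529429  0.08542646 0.140801  ]
collar box [0.51398199 0.07771013 0.11528878] [0.11962053 0.09705392 0.03123367]
9940
```

The cap is home: the wing turned 80.1° and sank 8.3 mm. Next is the isolator.

Emit:
{"op": "move_arm", "data": {
  "plan": [
    [[-20,36,5,7,-1],[-40,72,5,14,-1],[-60,108,5,21.5,-1],[-80,144,5,21.5,-1],[-98,180,5,21.5,-1]]
  ]
}}

```text
clock: 14.12
ee_pos: [0.4149, 0.2585, 0.2144]
eef_rot: [[0.975, 0.224, -0.002], [0.224, -0.975, -0.001], [-0.002, 0.0, -1.0]]
wrist_force: [1.8, 0.3, 0.2]
gripper_width: -0.0007
finger_force: 0.0
```

Emit:
{"op": "move_arm", "data": {
  "plan": [
    [[-20,36,0,0,-1],[-20,36,0,0,-1],[-20,36,0,0,-1]]
  ]
}}

```text
clock: 14.37
ee_pos: [0.3952, 0.2948, 0.2143]
eef_rot: [[0.974, 0.227, -0.002], [0.227, -0.974, -0.001], [-0.002, 0.001, -1.0]]
wrist_force: [-0.2, 0.0, -0.3]
gripper_width: 0.0002
finger_force: 0.0
```

Run:
```python
from h import *
o=telemetry.get_obs();y=o["eef_rot"][:,1];print(o["ee_pos"],np.degrees(np.arctan2(y[1],y[0])),o["gripper_width"])
f=grab("wrist");P=cloud(f);hsv=cv2.cvtColor(f["image"],cv2.COLOR_BGR2HSV)
m=((cv2.inRange(hsv,(0,180,80),(5,255,255))|cv2.inRange(hsv,(175,180,80),(180,255,255)))>0)&(P[...,2]>.11)&(np.hypot(P[...,0]-.433,P[...,1]-.302)<.05)
q=P[m]
if len(q)>20:
    A=np.c_[2*q,np.ones(len(q))];s=np.linalg.lstsq(A,(q**2).sum(1),rcond=None)[0];print("ball",len(q),s[:3],np.sqrt(s[3]+s[:3]@s[:3]),q.min(0),q.max(0))
k=P[(abs(P[...,2]-.05)<.005)&(np.hypot(P[...,0]-.47,P[...,1]-.31)<.1)]
if len(k)>50: r=cv2.minAreaRect((k[:,:2]*1000).astype(np.float32));print(r,len(k))
cv2.imwrite("pics/w4.png",f["image"])
```

```text
[0.39520072 0.29478992 0.2143177 ] -76.8877374903133 0.0001778108308708006
ball 1384 [0.43522477 0.29843426 0.14396205] 0.012594597785446521 [0.42395276 0.28683288 0.14571536] [0.44768695 0.3110199  0.1578253 ]
((470.61602783203125, 307.1750183105469), (130.21746826171875, 110.06674194335938), 13.772760391235352) 15158
```

View pics/w4.png

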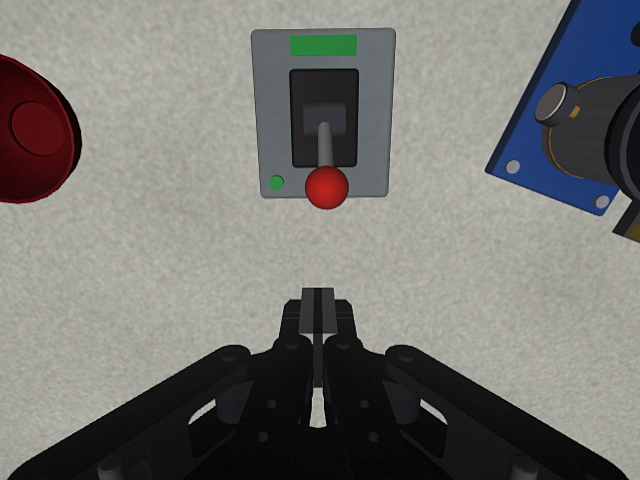

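The wrist view shows the ball at (327,188) straight ahead of the closed fingers, with the stripe beyond it. The box's x axis is at 13.8°. Descend behind the ball and push.

Emit:
{"op": "move_arm", "data": {
  "plan": [
    [[0,-6,-35,0,-1],[0,-6,-70,0,-1],[0,-6,-84,0,-1],[0,-6,-84,0,-1]]
  ]
}}

```text
clock: 14.75
ee_pos: [0.3957, 0.2851, 0.1282]
eef_rot: [[0.975, 0.221, -0.005], [0.221, -0.975, -0.003], [-0.006, 0.002, -1.0]]
wrist_force: [0.2, -0.7, -0.4]
gripper_width: 0.0001
finger_force: 0.0
```

Emit:
{"op": "move_arm", "data": {
  "plan": [
    [[15,4,0,0,-1],[30,7.5,0,0,-1],[45,11,0,0,-1],[60,15,0,0,-1],[75,18.5,0,0,-1]]
  ]
}}

```text
clock: 15.17
ee_pos: [0.4734, 0.3051, 0.1324]
eef_rot: [[0.975, 0.222, 0.0], [0.222, -0.975, 0.0], [0.0, 0.0, -1.0]]
wrist_force: [-1.4, 0.1, -1.1]
gripper_width: -0.0003
finger_force: 0.6
```

Emit:
{"op": "move_arm", "data": {
  "plan": [
    [[8,2,0,0,-1],[14,3.5,0,0,-1],[17,4,0,0,-1],[17,4,0,0,-1]]
  ]
}}

```text
clock: 15.5
ee_pos: [0.4846, 0.3081, 0.131]
eef_rot: [[0.975, 0.222, -0.009], [0.222, -0.975, -0.003], [-0.01, 0.001, -1.0]]
wrist_force: [-22.6, -0.6, 6.8]
gripper_width: -0.0001
finger_force: 11.1
```

At the stop (23 N). Back off along the line and check.

Emit:
{"op": "move_arm", "data": {
  "plan": [
    [[-15,-4,0,0,-1],[-40,-10,0,0,-1],[-80,-20,0,0,-1],[-95,-24,40,0,-1],[-95,-24,80,0,-1]]
  ]
}}

```text
clock: 15.92
ee_pos: [0.388, 0.283, 0.2104]
eef_rot: [[0.975, 0.223, -0.008], [0.223, -0.975, -0.005], [-0.009, 0.003, -1.0]]
wrist_force: [2.5, 1.7, 0.5]
gripper_width: 0.0004
finger_force: 0.0
```

Run:
```python
from h import *
o=telemetry.get_obs();print(o["ee_pos"],o["wrist_force"],o["clock"])
f=grab("wrist");P=cloud(f);hsv=cv2.cvtColor(f["image"],cv2.COLOR_BGR2HSV)
m=((cv2.inRange(hsv,(0,180,80),(5,255,255))|cv2.inRange(hsv,(175,180,80),(180,255,255)))>0)&(P[...,2]>.11)&(np.hypot(P[...,0]-.47,P[...,1]-.307)<.07)
q=P[m];A=np.c_[2*q,np.ones(len(q))];s=np.linalg.lstsq(A,(q**2).sum(1),rcond=None)[0];print("ball",len(q),s[:3])
d=(s[:2]-[.4706,.3072])@[.971,.238];print("isolator",0.5+np.arcsin(d/.08))
```

```text
[0.38799023 0.2830042  0.2103756 ] [2.51310878 1.74224258 0.51037324] 15.9167
ball 1904 [0.50775703 0.31629027 0.14345022]
isolator 0.9984184969115923
```

```bash
python3 -c "
from plant import job
print(job.close_job())"
```

```text
the job is handed in; nothing more can be done
None
```

I handed the job in at about 16 s on the robot's clock, with no verdict returned: the pot is upright on the vessel floor, the cap is over the mouth and screwed home, and the isolator measures about 1.0 rad (on); the tray cup was not touched.

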